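# Open the lacquer drying box for inspection

### The arm

A 7-joint arm with a two-finger parallel gripper is mounted at the origin on the work surface. World frame = base frame: x ahead of the robot, y to its left, z up, the work surface at z = 0. Lengths are in m, angles in rad, forces in N, time in s.
With the tool pointing down it reaches from about 0.4 to 0.875 m from the base axis. Payload 6.5 kg.
Tool frame: the origin (TCP) lies between the finger pads; the fingertips stand 25 mm ahead of it and the grasp point (between the pads) lies 6 mm ahead of it; z points along the fingers, y is the line along which they close (so a half turn about z gives the same grasp; the last joint's range is limited). The gripper opens to 88 mm and grips with 3 to 60 N. Pads are 18 mm wide; open, the fingers measure 123 mm over their backs; the gripper's body (75 mm by 187 mm) begins 45 mm behind the grasp point.
Start: joints at [1.096, 0.536, -0.004, 1.538, 0.003, 1.067, -0.071], TCP at [0.258, -0.596, 0.264] pointing down, gripper open.
Joint ranges: [-2.7, 2.7], [-0.37, 2.16], [-1.27, 1.26], [0.24, 2.4], [-1.31, 4.45], [0.19, 1.91], [-2.76, 2.76]. Speed limits (rad/s): [2.39, 2.39, 3.14, 3.14, 3.14, 3.14, 3.14].

### API

Orientations are given as a rotation vector (axis times angle).
In Python, from rig import manip gives the robot as it stands.
- The arm moves only by the tool move_arm, never from a script. Its argument "rows" is a list of rows, each a list of 3 entries, a list of its own where there are three numbers: the turn, a rotation vector about the tool's x, y, z in rad, then the shift along the tool's x, y, z in mm, then the finger opening in mm, from 0 to 88.1. A call has exactly 10 rows; each row shifts and turns the commanded pose from where the row before left it, along the tool's axes as they then stand; what a row does not reach is not made up. A row lasts 1/10 s, in which the tool goes at most 50 mm and 8.59 degrees, less where a joint would pass 70% of its speed; a pose out of reach is approached as far as the arm can. A call is refused whole if a number of a shift passes 50 or a number of a turn 0.15, either way. A call with a gripper value outside its range is refused whole. The fingers move at their own pace and stop on an object; the grip force is fixed at half the most. Time passes only in rows, so rows that do not move let the fingers close, or fill a call up. It gives the time, the measured TCP pose, the force, the opening and the grip force at its end, in the units of the state.
- manip.state(): the state, without advancing time (a new reading comes with each control period).
- manip.capture(name): name is "scene" or "top" or "wrist"; returns (picture, depth): 480x640x3 uint8, red, green, blue; 480x640 float32, m along the optical axis (not along the pixel's ray), 0 where there is no reading.
- manip.camera_model(name): a dict with "camera_matrix" (3x3 intrinsics, pixels), "k1" (the pictures are not rectified: a ray, as slopes to the right and down, at radius r is drawn at 1 + k1 r^2 times it, then the intrinsics apply), "world_from_camera" (4x4, takes a point from camera to world coordinates); the wrist camera has in their place "tool_from_camera" (4x4, takes a point from camera to tool coordinates, whose origin is the TCP and whose axes are the flange's). Camera axes: x right, y up, looking along -z (the intrinsics and any distortion apply to the point x, -y, -z); pixel columns grow to the right and rows downward; lengths in m; the calibration is good to about 2 mm. A picture is of the moment at which its call begins: read the wrist's pose just before it. camera_model takes no time and is no camera call.
- manip.close_job(): hands the job in; it is judged then, once.
Trained networks look in the newest picture that a camera, given by its name, has taken for a name from the list of things; names that differ only in an ending like _2 or _b are one class to them, and where a whole thing is asked for, a point or a joint stands for the part that bears it (a point fixed in the world has none). Each returns a list of dicts, best first, with "score" (0 to 1); they miss things now and then, are a little off and sometimes report something else, mostly with a low value. They report only what shows in the picture. A call takes as long as a camera call. They do not tell look-alikes from the thing itself.
- manip.cut_out(query, camera): "pixels" (480x640 bool, what is visible of it).
- manip.pinpoint(query, camera): "xyz" ([x, y, z] in m, in world coordinates, good to about 4 mm: a listed point, or the origin of a listed thing).
The state is a dict: "time": time; "q": joint angles; "qvel": joint speeds; "effort": joint torques, N m; "position": TCP position; "ee_rot": TCP orientation; "force": force on the tool from outside, world axes, zero at the start; "torque": the same for the moment, N m; "opening": finger opening in m; "grip_force": force on a finger pad.
Only numpy, scipy, OpenCV 4.12 (cv2) and the standard library are available. Lean on these libraries where they do the work, as an engineer would, in place of code of your own. Each camera call takes 0.05 s, during which the arm holds its last target. There are 200 camera calls.

### The job

A wooden spatula lies on the shut lid of the lacquer drying box: first hang it by the hole in its handle on the peg of the sloping tool rest, all the way down to the board, and let go of it. Then raise the lid by its bar handle until it lines up with the mark hand at the side of the box, and finish while still holding the lid there with the fingers, for it falls shut by itself. Leave the mark hand as it is set, and the cup, bottle and bowl standing nearby where they are.

Things in the scene. Friction and masses are not known exactly. Their poses are not given: they have to be found in the camera images.
- drying_box: dark wooden box, fixed, open above under its lid: 200 (x) x 280 (y) x 90 mm high. Origin: centre of its underside; x points away from the robot towards the hinge side, z up. Position and yaw vary; it may stand left or right of the tool rest. At its +y side, 152 to 165 mm from the middle, a brass sector (radius 120 mm) and the mark hand stand up beside the lid, at most 215 mm above the table.
- lid (a joint): angle of the lid (rad): 0 shut (level), growing as its front edge rises, 1.5 at most. The lid is a wooden board 200 x 280 x 12 mm, 0.3 to 0.6 kg, hinged along the box's far (+x) top edge; its top is 102 mm above the table when shut. It turns freely and falls shut when let go.
- lid_bar (a point): middle of the lid's bar handle: a round steel bar, 10 mm thick and 110 mm long, parallel to the hinge, on two 10 mm arms 50 mm in front of the lid's front edge, in the plane of the lid; 96 mm above the table when shut, 250 mm from the hinge line. The point turns with the lid: x points along the lid from the bar to the hinge, y along the bar, z out of the lid's upper face.
- lid_hinge (a point): point on the hinge line in the middle of the lid's width, 96 mm above the table; axes as the box's. The lid turns about its y axis.
- mark (a joint): angle of the mark hand (rad), on the same scale as joint lid: the lid lines up with the hand when the two values are equal. Set anywhere from 0.45 to 0.9; stiff, stays where it is.
- mark_tip (a point): free end of the mark hand: a dark steel strip 140 mm long, 12 mm broad, 4 mm thick, pivoted on the hinge line, 162 mm to the +y side of the lid's middle. x points along the hand from tip to pivot.
- spatula: light wooden spatula, 188 mm long (x), loose, lying on the lid, about 0.08 kg. Origin: on its underside in the middle of the grip. Handle 24 mm wide and 10 mm thick from x = -45 to +57 mm; at the +x end (57 to 93 mm) a 36 x 36 mm head, 10 mm thick, with a through hole; at the -x end (-45 to -95 mm) a blade 44 mm wide, 6 mm thick. z is up.
- spatula_eye (a point): centre of the 18 mm hole in the spatula's head, at half its thickness: 75 mm along x and 5 mm up from the spatula's origin. Axes as the spatula's.
- peg (a point): foot of the peg, where its axis meets the board of the tool rest. Peg: round, 9 mm thick, 34 mm long, square to the board. Axes: x uphill along the board (away from the robot), y across it, z along the peg, out of the board, which slopes at 0.52 rad. Hung, the spatula lies flat on the board, its blade downhill.
- tool_rest: fixed wooden rest with a board sloping up away from the robot: 215 mm along the slope, 160 mm wide, one peg 75 mm uphill of its middle, midway across. Foot 190 x 160 mm, 120 mm high at the back; origin: centre of its underside. Position and yaw vary.
- cup: glazed tea cup, 60 mm across, 55 mm high; origin: centre of its underside. Not part of the work.
- dropper_bottle: small glass bottle, 40 mm across, 90 mm high; origin: centre of its underside. Not part of the work.
- bowl: dark lacquered bowl, 110 mm across, 60 mm high; origin: centre of its underside. Not part of the work.
Not all that is in view belongs to the job. Of the things that look like the dropper_bottle, the middle-sized one is meant. What is meant by the spatula is not grey, and is the smaller of those in its own colour.

How it is judged:
By the outcome, as a careful person would: the job done as asked, in the order asked, and still so for the second after the job is handed in, while the arm keeps its last pose, push and grip.
It also fails if it takes over 66 s, if anything falls off the work surface, if the arm or the gripper's body presses on something with over 40 N, if the wrist force passes 120 N, or if a joint passes its speed limit or range.

## Working session

There is one attempt and no reset: what is moved stays moved. The work goes in short steps, Python scripts to look and compute and a tool call to move; the robot and the scene stay as the last step left them, time stands still between calls to the robot, and variables do not carry over. Pictures are saved under pics/ and viewed, at most 10 in all, crops included, and the job is handed in when it is done.

Besides the shell and the picture viewer there is one more tool, called as a command line: name --argument value ..., lists and objects as JSON in quotes. move_arm: Moves the arm, as the interface text tells. Its arguments: {"type":"object","properties":{"rows":{"type":"array"}},"required":["rows"]}

```bash
ls; mkdir -p pics; cat > h.py <<'E'
import numpy as np, cv2
from scipy.spatial.transform import Rotation as R
from rig import manip
def wfc(cam,st=None):
    m=manip.camera_model(cam)
    if cam!='wrist': return m,np.array(m['world_from_camera'])
    T=np.eye(4);T[:3,:3]=R.from_rotvec(st['ee_rot']).as_matrix();T[:3,3]=st['position']
    return m,T@np.array(m['tool_from_camera'])
def cloud(cam,depth,st=None):
    m,W=wfc(cam,st);K=np.array(m['camera_matrix'])
    v,u=np.mgrid[:480,:640].astype(np.float64)
    x=(u-K[0,2])/K[0,0];y=(v-K[1,2])/K[1,1]
    xd,yd=x.copy(),y.copy()
    for _ in range(8):
        r2=x*x+y*y;f=1+m['k1']*r2;x=xd/f;y=yd/f
    P=np.stack([x*depth,-y*depth,-depth],-1)
    return P@W[:3,:3].T+W[:3,3]
def save(n,img,s=1):
    if s!=1: img=cv2.resize(img,None,fx=s,fy=s,interpolation=cv2.INTER_CUBIC)
    cv2.imwrite('pics/'+n+'.png',img[:,:,::-1])
E
python3 - <<'E'
from h import *
np.set_printoptions(precision=4,suppress=True)
print(manip.state())
for c in ['scene','top']:
    im,d=manip.capture(c); save(c+'1',im); np.savez(c+'1.npz',im=im,d=d,P=cloud(c,d))
    print(c,manip.camera_model(c)['world_from_camera'][:3])
    for q in ['drying_box','lid_bar','lid_hinge','mark_tip','spatula','spatula_eye','peg','tool_rest','cup','dropper_bottle','bowl']:
        print(q,[(np.round(r['xyz'],4).tolist(),round(r['score'],2)) for r in manip.pinpoint(q,c)])
E
```

```text
pics
{'time': 0.0, 'q': array([ 1.0958,  0.5372, -0.0045,  1.5388,  0.0026,  1.0673, -0.0712]), 'qvel': array([-0.0025, -0.0004,  0.001 ,  0.0008,  0.0015, -0.0007, -0.0003]), 'effort': array([ -0.    , -57.0973,   0.991 , -25.1599,  -0.0562,   0.0178,
         0.0002]), 'position': array([ 0.2581, -0.596 ,  0.2629]), 'ee_rot': array([-3.0746, -0.6374,  0.0007]), 'force': array([ 0.3403,  0.4762, -0.2811]), 'torque': array([ 0.0093,  0.0456, -0.037 ]), 'grip_force': 0.0, 'opening': 0.08826306677094078}
scene [[-0.3436 -0.5541  0.7582  1.5396]
 [ 0.9391 -0.1927  0.2847  0.2837]
 [-0.0117  0.8098  0.5866  0.8342]]
drying_box [([0.6081, 0.2396, -0.0027], 0.97), ([0.6627, -0.1907, 0.1041], 0.42)]
lid_bar [([0.4559, 0.2608, 0.0937], 0.85)]
lid_hinge [([0.708, 0.2268, 0.0972], 0.9)]
mark_tip [([0.6315, 0.4005, 0.1996], 0.69)]
spatula [([0.3533, -0.1709, 0.0037], 0.9), ([0.6104, 0.209, 0.1026], 0.58), ([0.2626, 0.2617, -0.002], 0.57), ([0.6874, 0.2185, 0.1101], 0.42)]
spatula_eye [([0.4247, -0.1674, 0.003], 0.94), ([0.3335, 0.1951, 0.005], 0.69), ([0.6879, 0.2181, 0.1098], 0.65)]
peg [([0.6
[... 502 characters left out ...]
4)]
lid_hinge [([0.705, 0.224, 0.0957], 0.56)]
mark_tip [([0.6293, 0.3991, 0.1993], 0.47)]
spatula [([0.3513, -0.1665, 0.0034], 0.72), ([0.2561, 0.2632, -0.0002], 0.68), ([0.6133, 0.2088, 0.1007], 0.56)]
spatula_eye [([0.3385, 0.196, 0.0077], 0.85), ([0.6861, 0.2201, 0.112], 0.78), ([0.4256, -0.1683, 0.0042], 0.72)]
peg [([0.6593, -0.1915, 0.1048], 0.61), ([0.6302, 0.4, 0.2007], 0.3)]
tool_rest [([0.5986, -0.1799, 0.0006], 0.58)]
cup [([0.3992, 0.0213, 0.0007], 0.6), ([0.6606, -0.1948, 0.1033], 0.32)]
dropper_bottle [([0.8012, -0.1212, 0.005], 0.89), ([0.8519, -0.0405, 0.0006], 0.53), ([0.7789, -0.0219, 0.0012], 0.5)]
bowl [([0.4946, -0.5915, 0.0003], 0.77), ([0.7786, -0.0267, 0.003], 0.71)]
```

View pics/scene1.png

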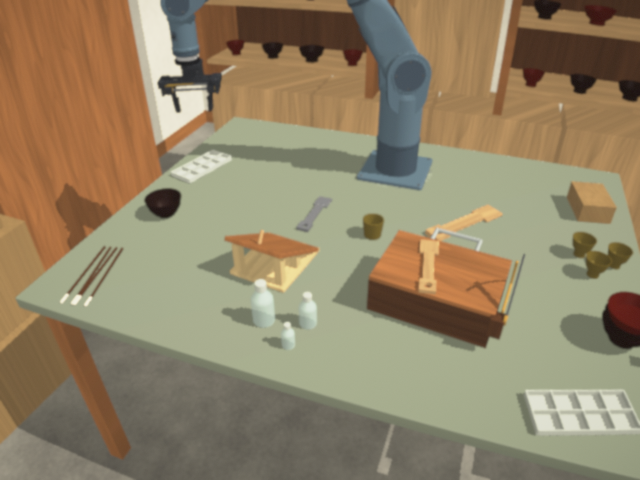

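View pics/top1.png

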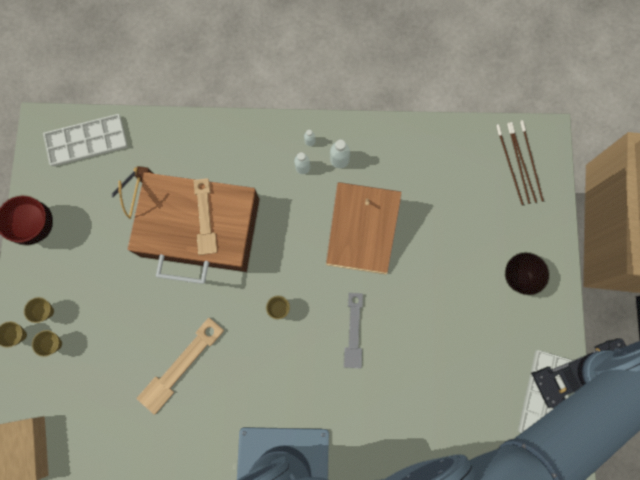

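```bash
cat >> h.py <<'E'
np.set_printoptions(precision=4,suppress=True)
def plan(pos,Rt,st=None):
    """turn (tool frame) then shift (mm, in tool axes after the turn)"""
    st=st or manip.state();R0=R.from_rotvec(st['ee_rot']).as_matrix()
    tv=R.from_matrix(R0.T@Rt).as_rotvec(); s=Rt.T@(np.array(pos)-st['position'])*1000
    print('t',round(st['time'],2),'turn',tv,'|.|',np.linalg.norm(tv),'then shift mm',s)
def down(yaw,tilt=0.):
    """tool x at yaw, z down; tilt>0 leans tool z ahead (towards +x of yaw)"""
    return (R.from_euler('z',yaw)*R.from_euler('y',-tilt)).as_matrix()@np.diag([1.,-1,-1])
E
python3 - <<'E'
from h import *
z=np.load('top1.npz'); save('crop1',z['im'][110:430,110:380],2.2)
print(np.array(manip.camera_model('wrist')['tool_from_camera']),manip.camera_model('wrist')['camera_matrix'])
P=z['P']
for q in ['spatula','tool_rest']:
    for r in manip.cut_out(q,'top'):
        m=r['pixels']&(z['d']>0);X=P[m];c=np.median(X,0);u,s,v=np.linalg.svd(X-X.mean(0),full_matrices=False)
        print(q,round(r['score'],2),m.sum(),c,'axes',v[0],v[2],'len',np.ptp(X@v[0]))
plan([.58,-.19,.34],down(-.15))
E
```

```text
[[-0.0005  0.9616  0.2743  0.0724]
 [ 1.      0.0004  0.0003 -0.0001]
 [ 0.0001  0.2743 -0.9616 -0.1207]
 [ 0.      0.      0.      1.    ]] [[351.2253   0.     316.4272]
 [  0.     351.2253 238.88  ]
 [  0.       0.       1.    ]]
spatula 0.97 876 [ 0.3331 -0.1652  0.0087] axes [-0.9988  0.0418 -0.0242] [-0.0248 -0.0137  0.9996] len 0.1866840958343352
spatula 0.84 1850 [0.2363 0.2756 0.0121] axes [-0.7837  0.6207 -0.0252] [-0.0312  0.0012  0.9995] len 0.2599288787526993
spatula 0.77 1008 [0.601  0.2068 0.1109] axes [-0.9907 -0.1353 -0.0146] [ 0.0152 -0.0038 -0.9999] len 0.2263048643171286
spatula 0.27 10031 [0.6014 0.2539 0.1021] axes [-0.2275 -0.9721 -0.0575] [-0.0696 -0.0426  0.9967] len 0.4065637090109704
tool_rest 0.61 5424 [ 0.6018 -0.1824  0.0671] axes [-0.8585  0.1206 -0.4984] [-0.4941  0.0657  0.8669] len 0.22881154732839348
t 1.3 turn [ 0.     -0.      0.5588] |.| 0.558791739252604 then shift mm [ 257.2586 -449.9356  -76.2883]
```

View pics/crop1.png

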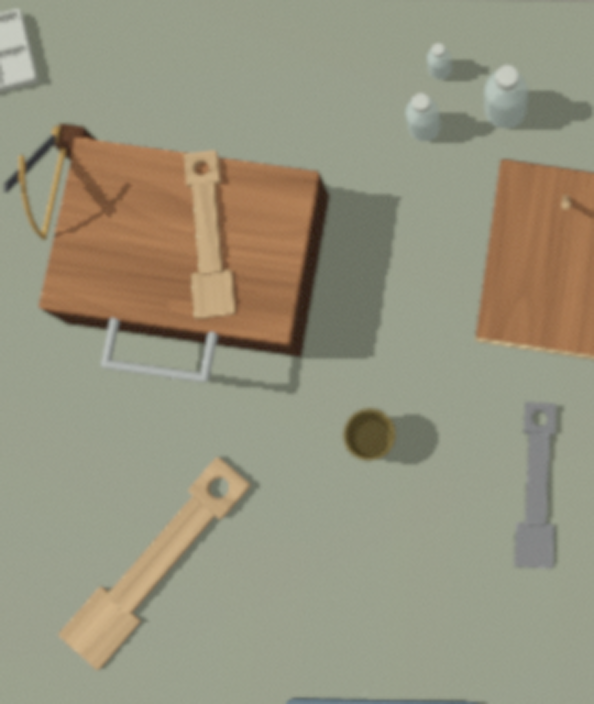

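The crop shows three look-alikes in the top picture: the grey one (355,330), a large wooden one on the table (180,365), and a small wooden one on the lid (205,215). The last is meant, since it is the smaller of the wooden ones and lies on the lid. Next I fly over the rest to measure it.

move_arm --rows '[[[0,0,0.14],[0,0,0],88],[[0,0,0.14],[0,0,0],88],[[0,0,0.14],[0,0,0],88],[[0,0,0.14],[0,0,0],88],[[0,0,0],[21.4,-37.5,-6.4],88],[[0,0,0],[21.4,-37.5,-6.4],88],[[0,0,0],[21.4,-37.5,-6.4],88],[[0,0,0],[21.4,-37.5,-6.4],88],[[0,0,0],[21.4,-37.5,-6.4],88],[[0,0,0],[21.4,-37.5,-6.4],88]]'

```text
time: 2.3
position: [0.4201, -0.3918, 0.3026]
ee_rot: [3.132, -0.237, 0.001]
force: [0.5, -0.9, 0.1]
opening: 0.0879
grip_force: 0.0
```

move_arm --rows '[[[0,0,0],[21.4,-37.5,-6.4],88],[[0,0,0],[21.4,-37.5,-6.4],88],[[0,0,0],[21.4,-37.5,-6.4],88],[[0,0,0],[21.4,-37.5,-6.4],88],[[0,0,0],[21.4,-37.5,-6.4],88],[[0,0,0],[21.4,-37.5,-6.4],88],[[0,0,0],[0,0,0],88],[[0,0,0],[0,0,0],88],[[0,0,0],[0,0,0],88],[[0,0,0],[0,0,0],88]]'

```text
time: 3.3
position: [0.5791, -0.1919, 0.3404]
ee_rot: [3.132, -0.241, -0.001]
force: [0.3, 0.5, 0.1]
opening: 0.0881
grip_force: 0.0
```

```bash
python3 - <<'E'
from h import *
st=manip.state(); im,d=manip.capture('wrist'); P=cloud('wrist',d,st); save('w1',im)
for r in manip.pinpoint('peg','wrist'): print('peg',np.round(r['xyz'],4),r['score'])
r=manip.cut_out('tool_rest','wrist')
for q in r: print(q['score'],q['pixels'].sum())
m=r[0]['pixels']&(d>0); X=P[m]
# plane of board by robust fit
n=np.array([-.494,.066,.867]);c=np.median(X,0)
for i in range(15):
    S=X[np.abs((X-c)@n)<.006]; c=S.mean(0); v=np.linalg.svd(S-c,full_matrices=False)[2]; n=v[2]*np.sign(v[2][2])
print('n',n,'c',c,'slope',np.arccos(n[2]),'yaw',np.arctan2(-n[1],-n[0]),len(S))
# peg points: well above plane
h=(P-c)@n; k=(h>.010)&(h<.045)&(d>0)&(np.linalg.norm(P-[.662,-.192,.1],axis=2)<.06)
Q=P[k];print('peg pts',len(Q),'h',h[k].max(), 'mean foot',(Q-np.outer(h[k],n)).mean(0), np.median(Q-np.outer(h[k],n),axis=0))
# rectangle of the board in plane
ex=np.array([1,0,0])-n*n[0];ex/=np.linalg.norm(ex);ey=np.cross(n,ex)
B=np.stack([(S-c)@ex,(S-c)@ey],1).astype(np.float32)*1000
rc=cv2.minAreaRect(B);print(rc); 
ctr=c+ex*rc[0][0]/1000+ey*rc[0][1]/1000; print('board centre',ctr)
v,u=np.where(k);print('px',u.mean(),v.mean())
E
```

```text
peg [ 0.6638 -0.1919  0.102 ] 0.96
0.9 24267
n [-0.4952  0.0663  0.8663] c [ 0.6185 -0.1853  0.0764] slope 0.5231040521513509 yaw -0.13309868960854934 23566
peg pts 169 h 0.034724917527395614 mean foot [ 0.6661 -0.1916  0.1042] [ 0.6667 -0.1917  0.1045]
((-22.440277099609375, 3.6264114379882812), (160.8120880126953, 218.01873779296875), 81.27861785888672)
board centre [ 0.599  -0.1825  0.0651]
px 302.92899408284023 137.57988165680473
```

View pics/w1.png

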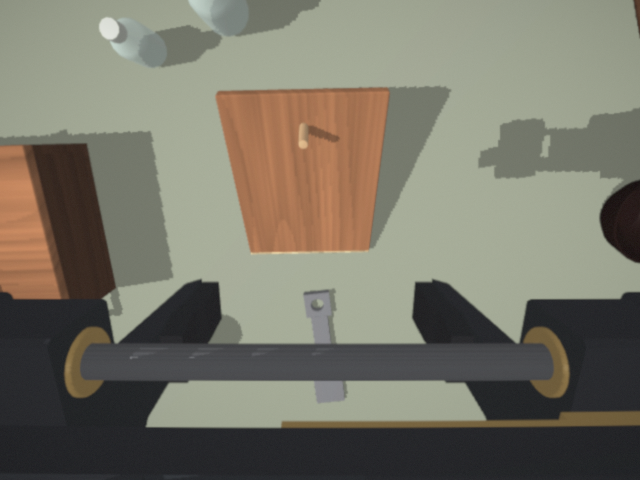

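```bash
python3 -c "
from h import *
plan([.60,.208,.30],down(.133))"
```

```text
t 3.45 turn [ 0.0003  0.0002 -0.2858] |.| 0.28584177785613707 then shift mm [  73.276  -392.9976   40.5117]
```

The picture shows the board from (218,92) to (387,90), narrowing to (250,253)/(370,250), with the peg at (303,136). The depth fit agrees with this.

move_arm --rows '[[[0,0,-0.143],[0,0,0],60],[[0,0,-0.143],[0,0,0],60],[[0,0,0],[9,-48.5,5],60],[[0,0,0],[9,-48.5,5],60],[[0,0,0],[9,-48.5,5],60],[[0,0,0],[9,-48.5,5],60],[[0,0,0],[9,-48.5,5],60],[[0,0,0],[9,-48.5,5],60],[[0,0,0],[9,-48.5,5],60],[[0,0,0],[9,-48.5,5],60]]'

```text
time: 4.45
position: [0.5992, 0.2052, 0.3005]
ee_rot: [3.134, 0.21, 0.001]
force: [1.1, 0.4, -0.2]
opening: 0.0598
grip_force: 0.0
```

```bash
python3 - <<'E'
from h import *
manip.capture('wrist'); manip.capture('wrist')
st=manip.state(); im,d=manip.capture('wrist'); P=cloud('wrist',d,st); save('w2',im); print(st['position'],st['ee_rot'],np.abs(st['qvel']).max())
np.savez('w2.npz',im=im,d=d,P=P)
for q in ['spatula','spatula_eye','lid_bar','lid_hinge','mark_tip']:
  for r in manip.pinpoint(q,'wrist'): print(q,np.round(r['xyz'],4),round(r['score'],2))
for q in manip.cut_out('spatula','wrist'):
    m=q['pixels']&(d>0)&(P[...,2]>.104)&(P[...,2]<.118);X=P[m]
    if m.sum()<100: continue
    rc=cv2.minAreaRect((X[:,:2]*1000).astype(np.float32)); print(round(q['score'],2),m.sum(),rc,'z',np.median(X[:,2]))
    print('box',cv2.boxPoints(rc)); u,s,v=np.linalg.svd(X[:,:2]-X[:,:2].mean(0),full_matrices=False); print(X.mean(0),np.arctan(v[0,1]/v[0,0]))
E
```

```text
[0.5969 0.2129 0.2997] [-3.128  -0.228   0.0028] 0.07838049864736629
spatula [ 0.2553  0.2602 -0.0046] 0.92
spatula [0.6136 0.2064 0.0992] 0.56
spatula_eye [0.685  0.2192 0.1114] 0.85
spatula_eye [0.3345 0.1971 0.0044] 0.77
lid_bar [0.4622 0.2565 0.097 ] 0.79
lid_hinge [0.7055 0.2233 0.0988] 0.87
mark_tip [0.6335 0.4001 0.1976] 0.57
0.78 6811 ((613.4656982421875, 208.016845703125), (186.68374633789062, 43.70188903808594), 8.345046043395996) z 0.11118939105843834
box [[517.9408 216.0893]
 [524.2834 172.8502]
 [708.9906 199.9444]
 [702.6479 243.1835]]
[0.6132 0.2079 0.1103] 0.14520755930673027
```

View pics/w2.png

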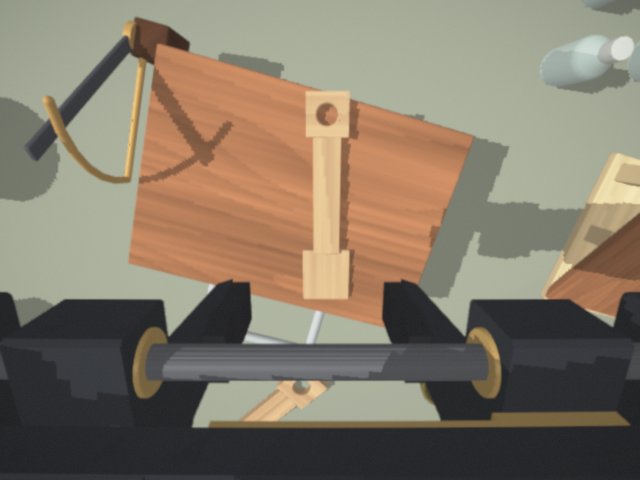

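The picture shows the spatula on the lid, with the eye at (327,113) and the blade at (326,275). The bar is at (270,335) and the mark hand runs from (130,40) to (35,152).

```bash
python3 -c "
from h import *
plan([.6224,.2093,.129],down(.1455))"
```

```text
t 4.9 turn [ 0.0008 -0.0004 -0.0137] |.| 0.013693527207849401 then shift mm [ 23.4945  -4.109  171.75  ]
```

move_arm --rows '[[[0,0,-0.014],[0,0,0],60],[[0,0,0],[5.9,-1,40],60],[[0,0,0],[5.9,-1,40],60],[[0,0,0],[5.9,-1,30],60],[[0,0,0],[5.9,-1,20],60],[[0,0,0],[0,0,15],60],[[0,0,0],[0,0,12],60],[[0,0,0],[0,0,9],60],[[0,0,0],[0,0,0],60],[[0,0,0],[0,0,0],60]]'

```text
time: 5.9
position: [0.6223, 0.2115, 0.1352]
ee_rot: [-3.133, -0.234, -0.001]
force: [0.1, -1.2, 0.2]
opening: 0.0601
grip_force: 0.0
```

```bash
python3 -c "
from h import *
s=manip.state();print(s['position'],s['force'])
plan([.6224,.2093,.129],down(.1455))"
```

```text
[0.6223 0.2115 0.1352] [ 0.0925 -1.1915  0.203 ]
t 5.9 turn [-0.0002 -0.001   0.0033] |.| 0.00347973351716446 then shift mm [-0.2019  2.1795  6.2136]
```

move_arm --rows '[[[0,0,0],[0,1,2],60],[[0,0,0],[0,1,2],60],[[0,0,0],[0,0,1],60],[[0,0,0],[0,0,0],60],[[0,0,0],[0,0,0],60],[[0,0,0],[0,0,0],60],[[0,0,0],[0,0,0],60],[[0,0,0],[0,0,0],60],[[0,0,0],[0,0,0],60],[[0,0,0],[0,0,0],60]]'

```text
time: 6.9
position: [0.6223, 0.2094, 0.1295]
ee_rot: [3.133, 0.234, 0.0]
force: [-0.2, -1.0, -0.5]
opening: 0.0599
grip_force: 0.0
```

move_arm --rows '[[[0,0,0],[0,0,0],10],[[0,0,0],[0,0,0],10],[[0,0,0],[0,0,0],10],[[0,0,0],[0,0,0],10],[[0,0,0],[0,0,0],10],[[0,0,0],[0,0,0],10],[[0,0,0],[0,0,-5],10],[[0,0,0],[0,0,-20],10],[[0,0,0],[0,0,-40],10],[[0,0,0],[0,0,-40],10]]'

```text
time: 7.9
position: [0.6216, 0.2092, 0.2353]
ee_rot: [3.132, 0.234, -0.003]
force: [1.0, -0.2, -0.3]
opening: 0.0234
grip_force: 30.0
```

```bash
python3 - <<'E'
from h import *
Rr=down(-.133,.52); n=-Rr[:,2]; up=Rr[:,0]; F=np.array([.6637,-.1915,.1022])
print(n,up)
# TCP: 67 downhill of the peg, tips 2 mm over the underside => TCP 27 mm over underside
for h in (.055,0): print(h,F-.067*up+(h+.0275)*n)
s=manip.state();print(s['position'])
plan(F-.067*up+(.06+.0275)*n,Rr)
plan([.595,-.18,.27],down(-.133))
E
```

```text
[-0.4925  0.0659  0.8678] [ 0.8602 -0.1151  0.4969]
0.055 [ 0.5654 -0.1784  0.1405]
0 [ 0.5925 -0.182   0.0928]
[0.6216 0.2092 0.2353]
t 7.9 turn [-0.0728  0.5182  0.2758] |.| 0.5915195885194294 then shift mm [-50.8352 391.6026  75.1455]
t 7.9 turn [0.0005 0.0017 0.282 ] |.| 0.28201102587521193 then shift mm [ 25.2252 389.3143 -34.6851]
```

move_arm --rows '[[[0,0,0],[0,0,-35],10],[[0,0,0.141],[0,0,0],10],[[0,0,0.141],[0,0,0],10],[[0,0,0],[3,48,0],10],[[0,0,0],[3,48,0],10],[[0,0,0],[3,48,0],10],[[0,0,0],[3,48,0],10],[[0,0,0],[3,48,0],10],[[0,0,0],[3,48,0],10],[[0,0,0],[3,48,0],10]]'

```text
time: 8.9
position: [0.598, -0.1282, 0.27]
ee_rot: [-3.135, 0.209, -0.001]
force: [0.4, -0.6, -1.0]
opening: 0.0234
grip_force: 30.0
```

move_arm --rows '[[[0,0,0],[3,48,0],10],[[0,0.13,0],[0,0,0],10],[[0,0.13,0],[0,0,0],10],[[0,0.13,0],[0,0,0],10],[[0,0.13,0],[0,0,0],10],[[0,0,0],[0,0,0],10],[[0,0,0],[0,0,0],10],[[0,0,0],[0,0,0],10],[[0,0,0],[0,0,0],10],[[0,0,0],[0,0,0],10]]'

```text
time: 9.9
position: [0.5961, -0.1742, 0.2699]
ee_rot: [2.997, -0.199, 0.797]
force: [-1.2, 0.1, -0.5]
opening: 0.0236
grip_force: 30.0
```

```bash
python3 - <<'E'
from h import *
Rr=down(-.133,.52); n=-Rr[:,2]; up=Rr[:,0]; F=np.array([.6637,-.1915,.1022])
s=manip.state();print(s['position'],s['opening'],s['grip_force'],s['q'])
for h in (.06,.05): plan(F-.067*up+(h+.0275)*n,Rr)
# where the spatula eye is in the wrist picture
im,d=manip.capture('wrist'); P=cloud('wrist',d,s); save('w3',im)
for r in manip.pinpoint('spatula_eye','wrist'): print(r['xyz'],r['score'], Rr.T@(r['xyz']-s['position'])*1000)
E
```

```text
[ 0.5961 -0.1742  0.2699] 0.023646919503608376 29.9997541308403 [ 0.357   0.2877 -0.1405  2.0194 -0.0319  0.3196 -1.443 ]
t 9.9 turn [-0.0003  0.      0.0003] |.| 0.0004192439035231017 then shift mm [-90.1943   8.1404  92.4722]
t 9.9 turn [-0.0003  0.      0.0003] |.| 0.0004192439035231017 then shift mm [-90.1943   8.1404 102.4722]
```

View pics/w3.png

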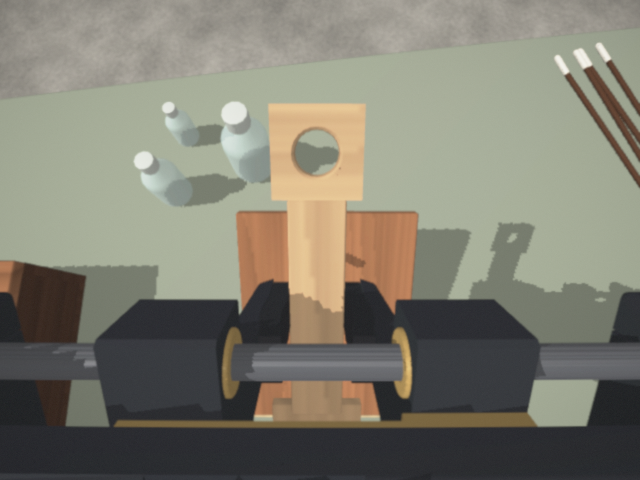

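```bash
python3 - <<'E'
from h import *
s=manip.state(); im,d=manip.capture('wrist'); P=cloud('wrist',d,s)
Rm=R.from_rotvec(s['ee_rot']).as_matrix()
L=(P-s['position'])@Rm*1000
m=np.zeros(d.shape,bool); m[95:275,255:375]=1
m&=(d>0)&(L[...,2]>5)&(L[...,2]<35)
X=L[m];print(m.sum(),np.median(X,0),np.percentile(X[:,2],[2,50,98]))
hd=m.copy();hd[195:]=0;Y=L[hd];print('head x,y',Y.min(0),Y.max(0))
a=np.polyfit(Y[:,0],Y[:,2],1);print('pitch slope z/x',a, 'handle z at', [ (L[r,310:325,0].mean(),L[r,310:325,2].mean()) for r in (115,195,230,270)])
hm=m[100:205,265:370].astype(np.uint8)
nb,lab,stt,cen=cv2.connectedComponentsWithStats(1-hm)
g=im[140:165,300:330].mean()
# hole centre through ray to the head's top plane
mdl,W=wfc('wrist',s)
for i in range(1,nb):
    if 200<stt[i,4]<4000:
        uv=cen[i]+[265,100]; print('hole px',uv,stt[i])
        # average of plane points on the two sides
        u,v=uv; w=stt[i,2]/2+6
        pts=[L[int(v),int(u-w)],L[int(v),int(u+w)],L[int(v-w),int(u)],L[int(v+w),int(u)]];print(np.mean(pts,0),pts)
hc=L[:,:,1]
for r in (215,240,265):
    c=np.where(m[r])[0];print('handle row',r,L[r,c[0]],L[r,c[-1]])
E
```

```text
11843 [55.4252 -0.7242 18.3492] [17.0675 18.3492 20.0314]
head x,y [ 50.5257 -18.9818  15.6945] [84.2981 17.3255 29.1807]
pitch slope z/x [-0.0107 19.1962] handle z at [(np.float64(79.7383392264666), np.float64(8.972717049738781)), (np.float64(50.36282529944385), np.float64(18.10015579868825)), (np.float64(36.012356916033895), np.float64(18.367622652263112)), (np.float64(18.63117101567657), np.float64(18.389166080657354))]
hole px [319.2278 149.0391] [   0    0  105  105 1690]
[ 75.2442   4.5416 253.8616] [array([ 61.3372, -61.0072, 264.6492]), array([ 59.069 ,  76.6407, 344.1888]), array([135.0369,   2.4501, 388.4013]), array([45.5337,  0.0826, 18.2069])]
hole px [316.5914 151.8392] [  30   30   44   44 1505]
[ 70.9391  -1.0416 -16.3835] [array([ 67.2598, -11.8267,  18.5094]), array([67.2565,  9.6122, 18.1054]), array([77.4542, -1.0795, 17.9412]), array([  71.786 ,   -0.8725, -120.0901])]
handle row 215 [ 42.1667 -12.8178  18.7621] [42.0188 11.0338 19.3776]
handle row 240 [ 31.6466 -12.6616  18.8412] [31.344  10.4788 19.835 ]
handle row 265 [ 20.6124 -12.5152  19.0984] [20.9794 10.5618 18.0604]
```

Spatula is held flat and centred, with the eye at (316,152) and about 67 mm uphill of the TCP. I'll move to hover over the peg.

move_arm --rows '[[[0,0,0],[-30,3,10],10],[[0,0,0],[-30,3,20],10],[[0,0,0],[-30,2.5,20],10],[[0,0,0],[0,0,20],10],[[0,0,0],[0,0,15],10],[[0,0,0],[0,0,7],10],[[0,0,0],[0,0,0],10],[[0,0,0],[0,0,0],10],[[0,0,0],[0,0,0],10],[[0,0,0],[0,0,0],10]]'

```text
time: 11.05
position: [0.5764, -0.1835, 0.179]
ee_rot: [2.989, -0.204, 0.76]
force: [0.6, -1.4, -0.1]
opening: 0.0234
grip_force: 30.0
```

```bash
python3 - <<'E'
from h import *
Rr=down(-.133,.52); n=-Rr[:,2]; up=Rr[:,0]; F=np.array([.6637,-.1915,.1022])
s=manip.state();print(s['position'],s['q'],s['force'])
plan(F-.0673*up+.0005*Rr[:,1]*1+.028*n,Rr)
im,d=manip.capture('wrist'); save('w4',im)
for c in ('scene',): 
    im2,d2=manip.capture(c)
    r=manip.pinpoint('spatula_eye',c); print([(np.round(q['xyz'],4),round(q['score'],2)) for q in r])
    print('expected eye',s['position']+Rr@[.0673,-.0005,.0234])
    save('s2',np.hstack([im[60:300,200:440],im2[170:290,200:320].repeat(2,0).repeat(2,1)]),1.6)
E
```

```text
[ 0.5764 -0.1835  0.179 ] [ 0.6234  0.4534 -0.4466  2.0946  0.8524  0.1933 -2.2473] [ 0.6396 -1.4375 -0.1281]
t 11.05 turn [0.0183 0.0209 0.0015] |.| 0.0278223442558234 then shift mm [-29.3993  -3.1872  82.1566]
[(array([0.3357, 0.1963, 0.0047]), 0.96), (array([ 0.4277, -0.1687,  0.0041]), 0.78), (array([ 0.6441, -0.1955,  0.1957]), 0.5)]
expected eye [ 0.6458 -0.1923  0.1921]
```

View pics/s2.png

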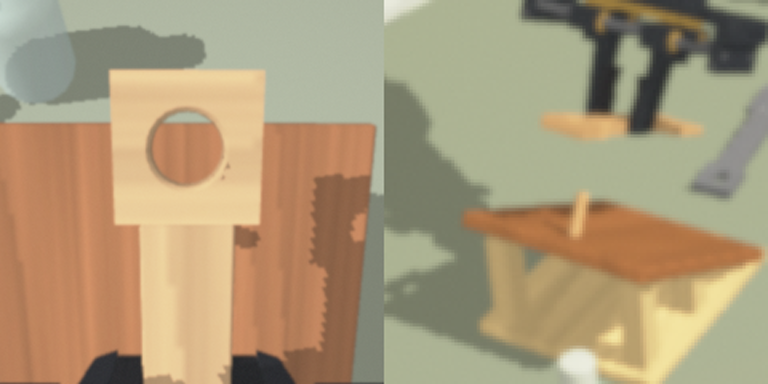

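The picture shows that the pose is stuck short: joint 6 is at its limit (0.193), and the hole at (185,147) in the crop isn't over the peg. With the tool square to the spatula, the rest's slope is out of reach. I'll lay the spatula back on the lid and regrasp it with the tool leaning.

move_arm --rows '[[[0,0,0],[20,0,-45],10],[[0,0,0],[20,0,-45],10],[[0,-0.13,0],[0,0,0],10],[[0,-0.13,0],[0,0,0],10],[[0,-0.13,0],[0,0,0],10],[[0,-0.1,0],[0,0,0],10],[[0,0,-0.14],[0,0,0],10],[[0,0,-0.14],[0,0,0],10],[[0,0,0],[0,0,0],10],[[0,0,0],[0,0,0],10]]'

```text
time: 12.2
position: [0.5693, -0.1815, 0.2704]
ee_rot: [3.117, 0.21, 0.009]
force: [-0.1, -0.6, -0.5]
opening: 0.0236
grip_force: 30.0
```

```bash
python3 -c "
from h import *
s=manip.state();print(s['position'],s['q'])
plan([.6223,.2094,.24],down(.1455))"
```

```text
[ 0.5693 -0.1815  0.2704] [ 0.842   0.5888 -0.8817  1.6486  0.5108  1.1373 -1.6119]
t 12.2 turn [ 0.0179 -0.0042 -0.011 ] |.| 0.02145908759152613 then shift mm [ 109.0988 -379.0471   30.4192]
```

move_arm --rows '[[[0.018,-0.004,-0.011],[0,0,0],10],[[0,0,0],[13.6,-47.4,0],10],[[0,0,0],[13.6,-47.4,0],10],[[0,0,0],[13.6,-47.4,0],10],[[0,0,0],[13.6,-47.4,0],10],[[0,0,0],[13.6,-47.4,0],10],[[0,0,0],[13.6,-47.4,0],10],[[0,0,0],[13.6,-47.4,0],10],[[0,0,0],[13.6,-47.4,0],10],[[0,0,0],[0,0,0],10]]'

```text
time: 13.2
position: [0.6184, 0.2193, 0.2712]
ee_rot: [-3.125, -0.249, 0.0]
force: [-0.7, 0.2, -1.1]
opening: 0.0236
grip_force: 30.0
```

move_arm --rows '[[[0,0,0],[0,0,40],10],[[0,0,0],[0,0,40],10],[[0,0,0],[0,0,30],10],[[0,0,0],[0,0,10],10],[[0,0,0],[0,0,5],10],[[0,0,0],[0,0,0],10],[[0,0,0],[0,0,0],10],[[0,0,0],[0,0,0],10],[[0,0,0],[0,0,0],10],[[0,0,0],[0,0,0],10]]'

```text
time: 14.2
position: [0.621, 0.2098, 0.146]
ee_rot: [3.133, 0.234, 0.002]
force: [-0.0, 0.5, -1.2]
opening: 0.0235
grip_force: 30.0
```

```bash
python3 -c "
from h import *
s=manip.state();print(s['position'],s['q'])
plan([.6223,.2094,.130],down(.1455))"
```

```text
[0.621  0.2098 0.146 ] [ 0.1124  0.8252 -0.7901  1.572   0.6571  1.0257 -2.2896]
t 14.2 turn [ 0.0001 -0.001   0.0036] |.| 0.0037177200137284076 then shift mm [ 1.2656  0.5892 16.048 ]
```

move_arm --rows '[[[0,0,0],[1,0.5,8],10],[[0,0,0],[0,0,5],10],[[0,0,0],[0,0,3],10],[[0,0,0],[0,0,0],10],[[0,0,0],[0,0,0],10],[[0,0,0],[0,0,0],10],[[0,0,0],[0,0,0],45],[[0,0,0],[0,0,0],45],[[0,0,0],[0,0,0],45],[[0,0,0],[0,0,0],45]]'

```text
time: 15.2
position: [0.6218, 0.2095, 0.1293]
ee_rot: [-3.133, -0.234, -0.0]
force: [-0.8, -0.9, -0.3]
opening: 0.045
grip_force: 0.0
```

move_arm --rows '[[[0,0,0],[0,0,-6],45],[[0,-0.12,0],[0,0,0],45],[[0,-0.12,0],[0,0,0],45],[[0,-0.11,0],[0,0,0],45],[[0,0,0],[0,0,0],45],[[0,0,0],[0,0,0],45],[[0,0,0],[0,0,0],45],[[0,0,0],[0,0,0],45],[[0,0,0],[0,0,0],45],[[0,0,0],[0,0,0],45]]'

```text
time: 16.2
position: [0.6217, 0.2092, 0.1359]
ee_rot: [3.06, 0.229, -0.539]
force: [-0.9, -0.6, 0.5]
opening: 0.0447
grip_force: 0.0
```

```bash
python3 -c "
from h import *
s=manip.state();print(s['position'],s['q'],s['opening'],s['force'])
plan([.6223,.2094,.131],down(.1455,-.35))"
```

```text
[0.6217 0.2092 0.1359] [ 0.0481  1.0131 -0.7803  1.2558  0.5102  1.4388 -2.14  ] 0.04467856172055335 [-0.938  -0.5911  0.452 ]
t 16.2 turn [ 0.0017 -0.0011  0.0035] |.| 0.004078974264993397 then shift mm [ 2.2557 -0.0706  4.4122]
```

Good. Lower 4.4 mm, close, then lift vertically (tool −z·0.94, −x·0.34).

move_arm --rows '[[[0,0,0],[2,0,4.4],45],[[0,0,0],[0,0,0],45],[[0,0,0],[0,0,0],10],[[0,0,0],[0,0,0],10],[[0,0,0],[0,0,0],10],[[0,0,0],[0,0,0],10],[[0,0,0],[0,0,0],10],[[0,0,0],[-3,0,-9],10],[[0,0,0],[-14,0,-37],10],[[0,0,0],[-14,0,-37],10]]'

```text
time: 17.2
position: [0.621, 0.2091, 0.2201]
ee_rot: [3.059, 0.229, -0.543]
force: [0.9, 0.6, 0.6]
opening: 0.0232
grip_force: 30.0
```

```bash
python3 - <<'E'
from h import *
s=manip.state();print(s['position'],s['q'],s['opening'],s['force'],s['grip_force'])
plan([.57,-.18,.26],down(-.133,.17))
plan([.57,-.18,.26],down(-.133,-.35))
E
```

```text
[0.621  0.2091 0.2201] [ 0.0551  0.9264 -0.8118  1.2101  0.4622  1.5598 -2.1282] 0.02320654820652711 [0.8629 0.6171 0.6048] 29.999723732471466
t 17.2 turn [0.0262 0.5181 0.2843] |.| 0.5915895331957278 then shift mm [  7.8238 392.4096 -39.1206]
t 17.2 turn [0.0973 0.0016 0.265 ] |.| 0.28235188916265536 then shift mm [-12.6486 392.4096 -37.8371]
```

move_arm --rows '[[[0,0,0],[0,0,-40],10],[[0.0066,0.1295,0.071],[0,0,0],10],[[0.0066,0.1295,0.071],[0,0,0],10],[[0.0066,0.1295,0.071],[0,0,0],10],[[0.0066,0.1295,0.071],[0,0,0],10],[[0,0,0],[1,49,0],10],[[0,0,0],[1,49,0],10],[[0,0,0],[1,49,0],10],[[0,0,0],[1,49,0],10],[[0,0,0],[1,49,0],10]]'

```text
time: 18.2
position: [0.6069, -0.0339, 0.2583]
ee_rot: [3.112, -0.207, 0.269]
force: [1.0, -0.6, -1.2]
opening: 0.0232
grip_force: 30.0
```

move_arm --rows '[[[0,0,0],[1,49,0],10],[[0,0,0],[1,49,0],10],[[0,0,0],[1,49,0],10],[[0,0,0],[0,0,0],10],[[0,0,0],[0,0,0],10],[[0,0,0],[0,0,0],10],[[0,0,0],[0,0,0],10],[[0,0,0],[0,0,0],10],[[0,0,0],[0,0,0],10],[[0,0,0],[0,0,0],10]]'

```text
time: 19.2
position: [0.591, -0.1777, 0.2579]
ee_rot: [3.113, -0.206, 0.268]
force: [1.0, -0.4, -0.6]
opening: 0.0235
grip_force: 30.0
```

```bash
cat > eye.py <<'E'
from h import *
s=manip.state(); im,d=manip.capture('wrist'); P=cloud('wrist',d,s)
print(s['position'],s['q'],s['opening'])
Rm=R.from_rotvec(s['ee_rot']).as_matrix(); L=(P-s['position'])@Rm*1000
m=(d>0)&(L[...,2]>-15)&(L[...,2]<45)&(np.abs(L[...,1])<25)&(L[...,0]>12)&(L[...,0]<110)
nb,lab,stt,cen=cv2.connectedComponentsWithStats(m.astype(np.uint8)); i=1+np.argmax(stt[1:,4]); m=lab==i
x0,y0,w,h=stt[i,:4]
X=L[m]; A=np.c_[X[:,:2],np.ones(len(X))]; c=np.linalg.lstsq(A,X[:,2],rcond=None)[0]
for _ in range(5):
    g=np.abs(A@c-X[:,2])<2; c=np.linalg.lstsq(A[g],X[g,2],rcond=None)[0]
print('plane z=%.3f x %+.3f y %+.1f'%tuple(c),g.mean())
nn=np.array([c[0],c[1],-1]);nn/=np.linalg.norm(nn)   # normal out of top side, tool coords
hn,hl,hs,hc=cv2.connectedComponentsWithStats(1-m[y0:y0+h,x0:x0+w].astype(np.uint8))
j=[k for k in range(1,hn) if hs[k,4]>300 and hs[k,0]>0 and hs[k,1]>0 and hs[k,0]+hs[k,2]<w and hs[k,1]+hs[k,3]<h]
uv=hc[j[0]]+[x0,y0]; 
P1=cloud('wrist',np.ones_like(d)*.1,s)[int(round(uv[1])),int(round(uv[0]))];C=wfc('wrist',s)[1][:3,3]
a=(P1-s['position'])@Rm*1000;b=(C-s['position'])@Rm*1000;r=a-b
t=(c[2]+c[0]*b[0]+c[1]*b[1]-b[2])/(r[2]-c[0]*r[0]-c[1]*r[1]); top=b+t*r
print('hole px',uv,'top',top,'bbox',stt[i]); low=top-nn*10; print('eye underside (tool, mm)',low)
q=X[g]; hd=q[:,0]>top[0]-15; print('head y',q[hd,1].min(),q[hd,1].max())
print('normal world',Rm@nn,'vs board',-down(-.133,.52)[:,2]); np.save('low.npy',low); np.save('nn.npy',nn); save('w5',im)
E
python3 eye.py
```

```text
[ 0.591  -0.1777  0.2579] [ 0.8233  0.5329 -0.8085  1.7403  0.4923  0.8925 -1.8703] 0.023532731213872733
plane z=-0.368 x +0.000 y +21.0 0.9167802738426887
hole px [316.5    142.3693] top [71.0287 -1.0784 -5.129 ] bbox [  255    84   124   204 16871]
eye underside (tool, mm) [74.483  -1.0816  4.2555]
head y -19.142599363991785 17.24536164013987
normal world [-0.4963  0.0648  0.8657] vs board [-0.4925  0.0659  0.8678]
```

```bash
cat > peg.py <<'E'
from h import *
import sys
low=np.load('low.npy');low[1]=-.7;nn=np.load('nn.npy');F=np.array([.6637,-.1915,.1022])
s=manip.state();Rm=R.from_rotvec(s['ee_rot']).as_matrix(); f=(F-s['position'])@Rm*1000
print('t',s['time'],'force',s['force'],'q',s['q'],'n tool',nn,'eye over foot along n',(low-f)@nn,'lateral (uphill-ish/tool y) err mm',(low-f)-((low-f)@nn)*nn)
for h in (50,0): print(h,'shift',f+h*nn-low)
E
python3 peg.py
```

```text
t 19.25 force [-0.1145  0.1321 -0.767 ] q [ 0.8235  0.5329 -0.8084  1.7403  0.4923  0.8925 -1.8702] n tool [-0.3454  0.0003 -0.9384] eye over foot along n 141.9849564718165 lateral (uphill-ish/tool y) err mm [ 77.2772  -4.7858 -28.4463]
50 shift [-45.5029   4.7568 114.7691]
0 shift [-28.2315   4.7411 161.6914]
```

move_arm --rows '[[[0,0,0],[-15,1.6,20],10],[[0,0,0],[-15,1.6,30],10],[[0,0,0],[-15,1.6,30],10],[[0,0,0],[-0.5,0,25],10],[[0,0,0],[0,0,10],10],[[0,0,0],[0,0,0],10],[[0,0,0],[0,0,0],10],[[0,0,0],[0,0,0],10],[[0,0,0],[0,0,0],10],[[0,0,0],[0,0,0],10]]'

```text
time: 20.25
position: [0.5657, -0.1797, 0.1375]
ee_rot: [3.112, -0.207, 0.27]
force: [0.7, 0.4, -0.6]
opening: 0.0233
grip_force: 30.0
```

```bash
python3 peg.py; python3 - <<'E'
from h import *
im,d=manip.capture('wrist'); im2,_=manip.capture('scene')
save('s3',np.hstack([im[40:280,200:440],im2[190:290,210:310].repeat(3,0).repeat(3,1)[:240,:240]]),1.6)
E
```

```text
t 20.25 force [ 0.6939  0.4054 -0.6054] q [ 0.758   0.6433 -0.6847  1.8883  0.6516  0.6477 -2.0016] n tool [-0.3454  0.0003 -0.9384] eye over foot along n 50.35231020529454 lateral (uphill-ish/tool y) err mm [ 0.712   0.5616 -0.2619]
50 shift [-0.5903 -0.5617  0.5925]
0 shift [16.6811 -0.5774 47.5148]
```

View pics/s3.png

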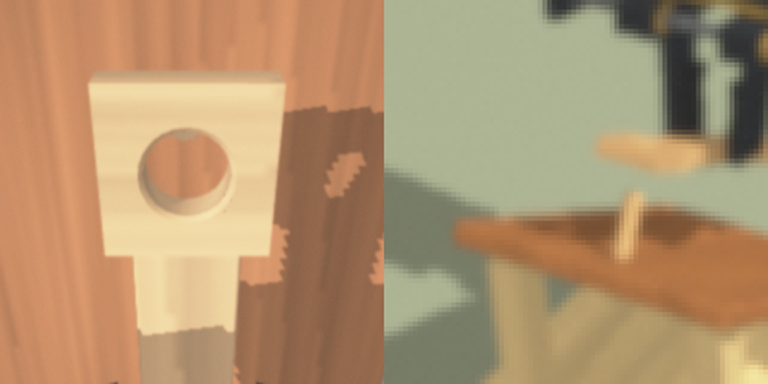

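Scene half: the peg leans straight towards the head's hole. The wrist half shows the hole at (186,170), with the peg hidden by the lean, as expected. I'll descend along the peg in steps.

move_arm --rows '[[[0,0,0],[-0.6,-0.5,0.5],10],[[0,0,0],[1.7,0,4.7],10],[[0,0,0],[1.7,0,4.7],10],[[0,0,0],[1.7,0,4.7],10],[[0,0,0],[1.7,0,4.7],10],[[0,0,0],[1.0,0,2.8],10],[[0,0,0],[0,0,0],10],[[0,0,0],[0,0,0],10],[[0,0,0],[0,0,0],10],[[0,0,0],[0,0,0],10]]'

```text
time: 21.35
position: [0.5762, -0.1805, 0.1164]
ee_rot: [3.113, -0.207, 0.268]
force: [-0.4, -0.2, -1.0]
opening: 0.0232
grip_force: 30.0
```

```bash
python3 peg.py; python3 - <<'E'
from h import *
im,d=manip.capture('wrist'); im2,_=manip.capture('scene')
save('s4',np.hstack([im[40:280,200:440],im2[190:290,210:310].repeat(3,0).repeat(3,1)[:240,:240]]),1.6)
E
```

```text
t 21.35 force [-0.365  -0.1861 -1.0065] q [ 0.7263  0.6858 -0.6535  1.8702  0.6829  0.6255 -2.0256] n tool [-0.3454  0.0003 -0.9384] eye over foot along n 26.721869033815064 lateral (uphill-ish/tool y) err mm [-0.8038 -0.04    0.2958]
50 shift [ -7.2372   0.0473 -22.1411]
0 shift [10.0343  0.0316 24.7811]
```

View pics/s4.png

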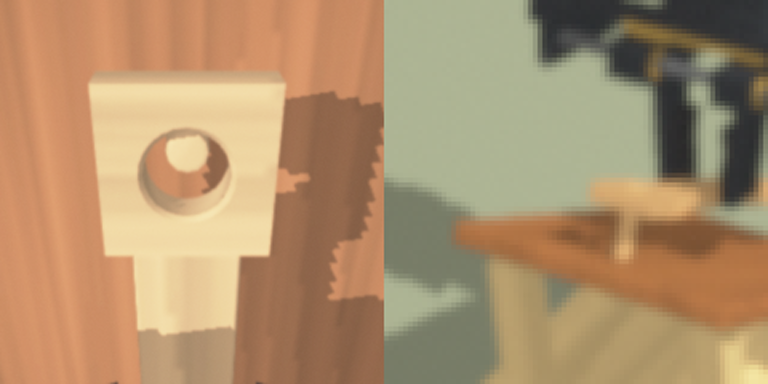

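The peg is inside the hole at (187,153) in the crop, a little uphill of centre. I'll shift about 1.5 mm uphill and go down.

move_arm --rows '[[[0,0,0],[1.4,0,-0.5],10],[[0,0,0],[1.7,0,4.7],10],[[0,0,0],[1.7,0,4.7],10],[[0,0,0],[1.7,0,4.7],10],[[0,0,0],[1.7,0,4.7],10],[[0,0,0],[1,0,2.8],10],[[0,0,0],[0.7,0,2],10],[[0,0,0],[0,0,0],10],[[0,0,0],[0,0,0],10],[[0,0,0],[0,0,0],10]]'

```text
time: 22.45
position: [0.5898, -0.1823, 0.0953]
ee_rot: [3.113, -0.207, 0.268]
force: [0.1, 0.0, -1.6]
opening: 0.0237
grip_force: 30.0
```

```bash
python3 peg.py
```

```text
t 22.45 force [ 0.1354  0.0299 -1.5739] q [ 0.6954  0.7319 -0.6238  1.8417  0.7111  0.6078 -2.0446] n tool [-0.3454  0.0003 -0.9384] eye over foot along n 1.611762807764801 lateral (uphill-ish/tool y) err mm [ 0.4847 -0.0624 -0.1784]
50 shift [-17.1994   0.0776 -45.2312]
0 shift [0.072  0.0619 1.691 ]
```

Down 1.5 mm more, watching for contact, then open and back off along the board normal.

move_arm --rows '[[[0,0,0],[0.3,0,0.8],10],[[0,0,0],[0.3,0,0.8],10],[[0,0,0],[0,0,0],10],[[0,0,0],[0,0,0],10],[[0,0,0],[0,0,0],50],[[0,0,0],[0,0,0],50],[[0,0,0],[0,0,0],50],[[0,0,0],[0,0,0],50],[[0,0,0],[0,0,0],50],[[0,0,0],[0,0,0],50]]'

```text
time: 23.45
position: [0.5906, -0.1824, 0.0936]
ee_rot: [3.113, -0.207, 0.268]
force: [-0.2, -0.0, -0.5]
opening: 0.0503
grip_force: 0.0
```

move_arm --rows '[[[0,0,0],[-2,0,-8],50],[[0,0,0],[-8,0,-20],50],[[0,0,0],[-16,0,-40],50],[[0,0,0],[-16,0,-42],50],[[0,0,0],[-10,0,-40],50],[[0,0,0],[0,0,0],50],[[0,0,0],[0,0,0],50],[[0,0,0],[0,0,0],50],[[0,0,0],[0,0,0],50],[[0,0,0],[0,0,0],50]]'

```text
time: 24.45
position: [0.5142, -0.172, 0.2316]
ee_rot: [3.114, -0.207, 0.266]
force: [0.2, -0.2, -0.7]
opening: 0.0502
grip_force: 0.0
```

```bash
python3 - <<'E'
from h import *
s=manip.state();print(s['position'],s['q'])
im,d=manip.capture('wrist'); P=cloud('wrist',d,s); im2,_=manip.capture('scene')
save('s5',np.hstack([im[40:400,160:520],im2[180:300,200:320].repeat(3,0).repeat(3,1)]),1.0)
n=np.array([-.4925,.0659,.8678]); F=np.array([.6637,-.1915,.1022]); up=np.array([.8602,-.1151,.4969])
H=(P-F)@n*1000
for k in (-165,-140,-100,-75,-50,-30,-14,14):
    q=F+k/1000*up+.010*n; m=(d>0)&(np.linalg.norm((P-q)-((P-q)@n)[...,None]*n,axis=2)<.004)
    print(k,m.sum(),np.median(H[m]) if m.any() else None)
# lid / mark measurement from scene
for q in ('lid_bar','lid_hinge','mark_tip'):
    for r in manip.pinpoint(q,'scene'): print(q,np.round(r['xyz'],4),round(r['score'],2))
E
```

```text
[ 0.5142 -0.172   0.2316] [ 0.929   0.4465 -0.8431  1.946   0.4724  0.7657 -1.8616]
-165 41 6.411771312241976
-140 49 6.279054679499622
-100 65 10.144834718362697
-75 72 10.318871421298114
-50 86 10.891660787658276
-30 261 231.66030640002182
-14 1320 252.60177510349155
14 148 9.930549679891207
lid_bar [0.4573 0.2589 0.0939] 0.89
lid_bar [ 0.4003  0.0241 -0.0037] 0.34
mark_tip [0.6319 0.3973 0.2002] 0.71
mark_tip [ 0.4951 -0.592   0.002 ] 0.27
```

View pics/s5.png

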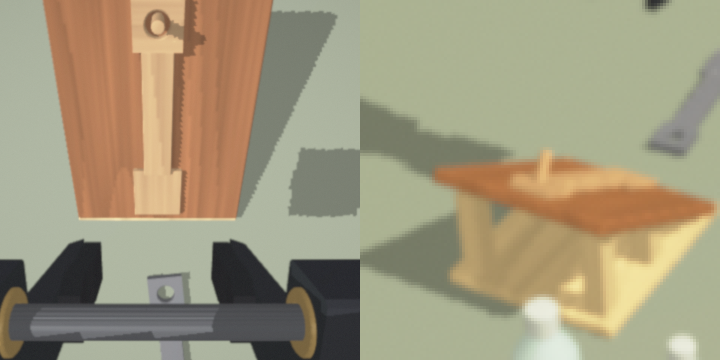

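The spatula lies flat on the board: heights over the board are 10 mm at head and handle and 6 mm at the blade. The peg shows through the hole at (157,24), and the fingers are off. Now the lid and mark.

```bash
cat > mark.py <<'E'
from h import *
def hand(im,P,d,H,yaw,tag):
    ex=np.array([np.cos(yaw),np.sin(yaw),0]);ey=np.array([-np.sin(yaw),np.cos(yaw),0])
    x=(P-H)@ex*1000;y=(P-H)@ey*1000;z=P[...,2]*1000-96
    m=(d>0)&(y>148)&(y<174)&(z>20)&(z<115)&(x<-15)&(x>-150)
    c=im.astype(int); dark=(c.max(2)<90)&(c.max(2)-c.min(2)<30)
    m&=dark
    if m.sum()<20: print(tag,'few',m.sum());return
    r=np.hypot(x[m],z[m]);a=np.arctan2(z[m],-x[m])
    g=np.abs(a-np.median(a))<.12
    l=np.polyfit(-x[m][g],z[m][g],1)
    print(tag,m.sum(),'angle median',np.median(a[g]),'mean',a[g].mean(),'by r',[np.round(np.median(a[g&(r>k)&(r<k+20)]),3) for k in range(40,140,20) if (g&(r>k)&(r<k+20)).sum()>3],'line',np.arctan(l[0]),l[1],'y',np.median(y[m][g]),'rmax',r[g].max())
E
python3 - <<'E'
from mark import *
z=np.load('w2.npz');P=z['P'];d=z['d'];im=z['im']
m=(d>0)&(np.abs(P[...,2]-.1015)<.004)&(P[...,0]>.48)&(P[...,0]<.74)&(P[...,1]>.05)&(P[...,1]<.40)
n,l,s,c=cv2.connectedComponentsWithStats(cv2.morphologyEx(m.astype(np.uint8),cv2.MORPH_OPEN,np.ones((7,7))))
i=1+np.argmax(s[1:,4]);X=P[l==i];rc=cv2.minAreaRect((X[:,:2]*1000).astype(np.float32));print(rc,cv2.boxPoints(rc),np.median(X[:,2]))
t=np.load('top1.npz');s1=np.load('scene1.npz')
for H in ([.7063,.2249,0],):
  for nm,a in (('wrist',z),('top',t),('scene',s1)): hand(a['im'],a['P'],a['d'],np.array(H),-.137,nm)
# bar: grey points in front of the lid in the top cloud
for nm,a in (('top',t),('wrist',z),('scene',s1)):
    P=a['P'];yaw=-.137;H=np.array([.7063,.2249,0]);x=(P-H)@[np.cos(yaw),np.sin(yaw),0];y=(P-H)@[-np.sin(yaw),np.cos(yaw),0]
    m=(a['d']>0)&(np.abs(P[...,2]-.097)<.012)&(x<-.235)&(x>-.27)&(np.abs(y)<.07)
    if m.sum()>10: print(nm,'bar',m.sum(),'x',np.median(x[m]),'y',y[m].min(),y[m].max(),'z',np.median(P[m][:,2]),'slope',np.polyfit(y[m],x[m],1))
E
```

```text
((604.6897583007812, 253.85781860351562), (310.28399658203125, 226.7469940185547), 79.82089233398438) [[465.6831 121.1938]
 [688.8611  81.1217]
 [743.6964 386.5219]
 [520.5184 426.5939]] 0.10163867513340755
wrist 1875 angle median 0.8415609774659691 mean 0.8395237255818069 by r [np.float64(0.859), np.float64(0.845), np.float64(0.842), np.float64(0.834), np.float64(0.837)] line 0.8110007094037215 3.4215334705416844 y 161.95386671713297 rmax 140.92798642580098
top 67 angle median 0.8357654876942184 mean 0.8340754692300121 by r [np.float64(0.826), np.float64(0.82), np.float64(0.828), np.float64(0.821), np.float64(0.837)] line 0.8232209824129398 1.0040487473263229 y 162.55865888013102 rmax 140.18208196892957
scene few 0
top bar 228 x -0.24777567219535251 y -0.061437816615550145 0.05819576475694266 z 0.10071166166321432 slope [-0.0093 -0.2473]
wrist bar 325 x -0.24452375321433936 y -0.05633041367976424 0.011438368602900265 z 0.09857874179064946 slope [-0.1208 -0.2461]
scene bar 194 x -0.24520875611277357 y -0.06235116324279593 0.05710343952214471 z 0.09904130318787491 slope [-0.0036 -0.2452]
```

```bash
python3 - <<'E'
from h import *
s=manip.state();print(s['time'])
plan([.459,.2575,.23],R.from_rotvec(s['ee_rot']).as_matrix())
plan([.459,.2575,.23],down(-.13+np.pi/2))
E
```

```text
24.7
t 24.7 turn [0. 0. 0.] |.| 0.0 then shift mm [-110.6078 -418.5489  -16.2607]
t 24.7 turn [ 0.1337 -0.1352 -1.5693] |.| 1.5807999001051187 then shift mm [ 418.8423 -110.6682    2.3115]
```

move_arm --rows '[[[0,0,0],[-12.2,-46.5,-2],50],[[0,0,0],[-12.2,-46.5,-2],50],[[0,0,0],[-12.2,-46.5,-2],50],[[0,0,0],[-12.2,-46.5,-2],50],[[0,0,0],[-12.2,-46.5,-2],50],[[0,0,0],[-12.2,-46.5,-2],50],[[0,0,0],[-12.2,-46.5,-2],50],[[0,0,0],[-12.2,-46.5,-2],50],[[0,0,0],[-12.2,-46.5,-2],50],[[0,-0.14,0],[0,0,0],50]]'

```text
time: 25.7
position: [0.4537, 0.2518, 0.2315]
ee_rot: [3.136, -0.163, 0.043]
force: [-0.1, 0.4, -0.2]
opening: 0.0499
grip_force: 0.0
```

move_arm --rows '[[[0,-0.03,-0.14],[0,0,0],30],[[0,0,-0.148],[0,0,0],30],[[0,0,-0.148],[0,0,0],30],[[0,0,-0.148],[0,0,0],30],[[0,0,-0.148],[0,0,0],30],[[0,0,-0.148],[0,0,0],30],[[0,0,-0.148],[0,0,0],30],[[0,0,-0.148],[0,0,0],30],[[0,0,-0.148],[0,0,0],30],[[0,0,-0.148],[0,0,0],30]]'

```text
time: 26.7
position: [0.4621, 0.2378, 0.2307]
ee_rot: [2.456, 1.956, -0.005]
force: [-0.3, -0.6, 0.2]
opening: 0.0297
grip_force: 0.0
```

```bash
python3 - <<'E'
from h import *
s=manip.state();print(s['position'],s['ee_rot'],s['q'],s['opening'])
plan([.459,.2575,.16],down(-.13+np.pi/2))
im,d=manip.capture('wrist');P=cloud('wrist',d,s)
for r in manip.pinpoint('lid_bar','wrist'): print(r['xyz'],r['score'])
r=manip.cut_out('lid_bar','wrist'); print([(q['score'],q['pixels'].sum()) for q in r])
yaw=-.13;H=np.array([.459,.2575,0]);x=(P-H)@[np.cos(yaw),np.sin(yaw),0];y=(P-H)@[-np.sin(yaw),np.cos(yaw),0]
m=(d>0)&(np.abs(P[...,2]-.098)<.008)&(np.abs(x)<.016)&(np.abs(y)<.07)
if m.sum()>10: print('bar',m.sum(),'x',np.median(x[m]),'y',y[m].min(),y[m].max(),'z',np.percentile(P[m][:,2],95),np.polyfit(y[m],x[m],1))
E
```

```text
[0.4621 0.2378 0.2307] [ 2.4561  1.9562 -0.0047] [ 0.2385  0.5972 -1.0755  1.8673  0.6072  1.0538 -1.3118] 0.029683186164437308
t 26.7 turn [-0.0007  0.0033 -0.0956] |.| 0.09568446901923121 then shift mm [19.1246 -5.6765 70.7275]
[0.4647, 0.2562, 0.0988] 0.73
[]
bar 2503 x 0.001910570488450966 y -0.05882290738935538 0.060163818719972374 z 0.10124519844248425 [-0.0026  0.0025]
```

```bash
python3 - <<'E'
from h import *
s=manip.state();print(s['position'],s['q'])
plan([.462,.257,.102],down(-.128+np.pi/2))
E
```

```text
[0.4621 0.2378 0.2306] [ 0.2381  0.597  -1.0743  1.8673  0.6057  1.053  -1.3198]
t 26.85 turn [-0.0015  0.0029 -0.1069] |.| 0.10695661761475182 then shift mm [ 19.011   -2.5235 128.5697]
```

move_arm --rows '[[[0,0.003,-0.105],[0,0,0],30],[[0,0,0],[19,-2.5,0],30],[[0,0,0],[0,0,35],30],[[0,0,0],[0,0,30],30],[[0,0,0],[0,0,0],30],[[0,0,0],[0,0,0],30],[[0,0,0],[0,0,0],30],[[0,0,0],[0,0,0],30],[[0,0,0],[0,0,0],30],[[0,0,0],[0,0,0],30]]'

```text
time: 27.85
position: [0.4623, 0.2571, 0.1664]
ee_rot: [-2.358, -2.076, -0.0]
force: [-0.2, 0.4, -0.1]
opening: 0.03
grip_force: 0.0
```

```bash
python3 - <<'E'
from h import *
s=manip.state();print(s['position'],s['q'])
im,d=manip.capture('wrist');P=cloud('wrist',d,s)
yaw=-.128;H=np.array([.462,.257,0]);x=(P-H)@[np.cos(yaw),np.sin(yaw),0];y=(P-H)@[-np.sin(yaw),np.cos(yaw),0]
m=(d>0)&(np.abs(P[...,2]-.097)<.007)&(np.abs(x)<.014)&(np.abs(y)<.05)
if m.sum()>10: print('bar',m.sum(),'x',np.median(x[m]),np.percentile(x[m],[3,97]),'z',np.percentile(P[m][:,2],95),np.polyfit(y[m],x[m],1))
plan([.462,.257,.102],down(-.128+np.pi/2))
E
```

```text
[0.4623 0.2571 0.1664] [ 0.1487  0.7002 -1.0093  1.895   0.7252  0.9655 -1.3277]
bar 2809 x -0.002129779906730025 [-0.007   0.0026] z 0.1011728165034273 [-0.0152 -0.0021]
t 27.9 turn [-0.0002  0.      0.0011] |.| 0.0011049593641579783 then shift mm [-0.0305 -0.15   64.1871]
```

move_arm --rows '[[[0,0,0],[0,-2,20],30],[[0,0,0],[0,0,20],30],[[0,0,0],[0,0,14],30],[[0,0,0],[0,0,7],30],[[0,0,0],[0,0,3],30],[[0,0,0],[0,0,0],30],[[0,0,0],[0,0,0],30],[[0,0,0],[0,0,0],30],[[0,0,0],[0,0,0],2],[[0,0,0],[0,0,0],2]]'

```text
time: 28.9
position: [0.4601, 0.2573, 0.102]
ee_rot: [-2.357, -2.076, 0.0]
force: [-0.8, -0.2, -0.2]
opening: 0.0162
grip_force: 0.0
```

move_arm --rows '[[[0,0,0],[0,0,0],2],[[0,0,0],[0,0,0],2],[[0,0,0],[0,0,0],2],[[0,0,0],[0,0,0],2],[[0,0,0],[0,0,0],2],[[0,0,0],[0,0,0],2],[[0,0,0],[0,0,0],2],[[0,0,0],[0,0,0],2],[[0,0,0],[0,0,0],2],[[0,0,0],[0,0,0],2]]'

```text
time: 29.9
position: [0.4584, 0.2575, 0.1019]
ee_rot: [-2.355, -2.077, 0.004]
force: [-5.2, -0.4, 5.4]
opening: 0.0081
grip_force: 29.1
```

```bash
cat > arc.py <<'E'
from h import *
# bar circle about the hinge, in tool axes (tool y ~ box x, tool z down)
th0=0;r=.250
b=lambda t:np.array([-r*np.cos(t),r*np.sin(t)])*1000
ts=[0,.03,.09]+list(np.linspace(.17,.81,9))
p=b(0)
for t in ts[1:]: q=b(t);print(round(t,3),'shift y %.1f z %.1f'%(q[0]-p[0],-(q[1]-p[1])));p=q
s=manip.state();print(s['position'],s['q'],s['opening'],s['force'])
E
python3 arc.py
```

```text
0.03 shift y 0.1 z -7.5
0.09 shift y 0.9 z -15.0
0.17 shift y 2.6 z -19.8
0.25 shift y 4.2 z -19.6
0.33 shift y 5.7 z -19.2
0.41 shift y 7.2 z -18.6
0.49 shift y 8.7 z -18.0
0.57 shift y 10.1 z -17.3
0.65 shift y 11.5 z -16.4
0.73 shift y 12.7 z -15.4
0.81 shift y 13.9 z -14.4
[0.4584 0.2575 0.1019] [ 0.0854  0.7837 -0.9218  1.9308  0.8284  0.8661 -1.4078] 0.008136435724197434 [-5.2084 -0.3944  5.4009]
```

```bash
cat > arc.py <<'E'
from h import *
import sys
def steps(ts,k=.55,r=250.,off=6.):
    tz=lambda f:np.array([-np.sin(f),-np.cos(f)]); ty=lambda f:np.array([np.cos(f),-np.sin(f)])
    tcp=lambda t:np.array([-r*np.cos(t),r*np.sin(t)])-off*tz(k*t)
    for a,b in zip(ts[:-1],ts[1:]):
        D=tcp(b)-tcp(a);f=k*b
        print('%.3f turn x %.4f then y %.1f z %.1f'%(b,k*(b-a),D@ty(f),D@tz(f)))
steps([float(x) for x in sys.argv[1:]])
E
python3 arc.py 0 .04 .11 .19 .27 .35 .43 .51 .59 .67 .75
```

```text
0.040 turn x 0.0220 then y 0.1 z -10.0
0.110 turn x 0.0385 then y 0.5 z -17.5
0.190 turn x 0.0440 then y 1.2 z -20.0
0.270 turn x 0.0440 then y 1.9 z -19.9
0.350 turn x 0.0440 then y 2.6 z -19.9
0.430 turn x 0.0440 then y 3.3 z -19.8
0.510 turn x 0.0440 then y 4.0 z -19.6
0.590 turn x 0.0440 then y 4.7 z -19.5
0.670 turn x 0.0440 then y 5.4 z -19.3
0.750 turn x 0.0440 then y 6.1 z -19.1
```

move_arm --rows '[[[0.022,0,0],[0,0,0],2],[[0,0,0],[0,0.1,-10],2],[[0.0385,0,0],[0,0,0],2],[[0,0,0],[0,0.5,-17.5],2],[[0.044,0,0],[0,0,0],2],[[0,0,0],[0,1.2,-20],2],[[0.044,0,0],[0,0,0],2],[[0,0,0],[0,1.9,-19.9],2],[[0,0,0],[0,0,0],2],[[0,0,0],[0,0,0],2]]'

```text
time: 30.9
position: [0.4683, 0.2562, 0.1685]
ee_rot: [-2.268, -1.999, 0.154]
force: [-6.5, 2.1, -0.8]
opening: 0.0084
grip_force: 29.8
```

```bash
cat > lid.py <<'E'
from mark import *
s=manip.state();print(s['time'],s['position'],s['q'],s['opening'],s['grip_force'],s['force'])
Rm=R.from_rotvec(s['ee_rot']).as_matrix();g=s['position']+.006*Rm[:,2];print('grasp pt',g,'theta by z',np.arcsin((g[2]-.096)/.25),'by x',np.arccos(np.clip(((.7063-g[0])*.9915-(.2249-g[1])*.13)/.25,-1,1)))
yaw=-.13;H=np.array([.7075,.2249,0]);ex=np.array([np.cos(yaw),np.sin(yaw),0]);ey=np.array([-np.sin(yaw),np.cos(yaw),0])
for c in ('wrist','top','scene'):
    im,d=manip.capture(c);P=cloud(c,d,s)
    x=(P-H)@ex;y=(P-H)@ey;z=P[...,2]-.096
    col=im.astype(int);wood=(col[...,0]-col[...,2]>45)
    m=(d>0)&(x<-.01)&(x>-.195)&(y>-.13)&(y<.13)&(z>.005)&wood
    t0=np.arcsin((g[2]-.096)/.25)
    m&=np.abs(z*np.cos(t0)+x*np.sin(t0)-.006)<.025
    if m.sum()>200:
        X=P[m]
        for _ in range(10):
            cc=X.mean(0);v=np.linalg.svd(X[::max(1,len(X)//3000)]-cc,full_matrices=False)[2][2];v*=np.sign(v[2]);X=X[np.abs((X-cc)@v)<.004]
        print(c,'lid',m.sum(),len(X),'theta',np.arctan2(v@ex,v[2]),'side',v@ey,'offset to hinge plane mm',((H+[0,0,.096]-cc)@v)*1000)
    else: print(c,'lid few',m.sum())
    hand(im,P,d,H,yaw,c)
E
python3 lid.py
```

```text
30.9 [0.4683 0.2562 0.1685] [ 0.1861  0.7897 -1.0403  1.7844  0.6209  1.0969 -1.2012] 0.008430736758128514 29.8362497985363 [-6.4628  2.0613 -0.8158]
grasp pt [0.4673 0.2563 0.1626] theta by z 0.2694576673973785 by x 0.2689644382408371
wrist lid 67596 65511 theta 0.2648852978800542 side 0.0013388943722021651 offset to hinge plane mm -6.488331548053547
wrist few 0
top lid 2919 2602 theta 0.27344241167943617 side 0.002694891767626051 offset to hinge plane mm -6.559051333863309
top 44 angle median 0.8491899781105074 mean 0.8445186630575451 by r [np.float64(0.86), np.float64(0.853), np.float64(0.862), np.float64(0.834)] line 0.8141947086858635 3.206365386936247 y 162.37176320324266 rmax 141.66798003008267
scene lid 7810 7633 theta 0.2708156146876898 side 0.0045744732735631295 offset to hinge plane mm -5.98055573401552
scene few 0
```

move_arm --rows '[[[0.044,0,0],[0,0,0],2],[[0,0,0],[0,2.6,-19.9],2],[[0.044,0,0],[0,0,0],2],[[0,0,0],[0,3.3,-19.8],2],[[0.044,0,0],[0,0,0],2],[[0,0,0],[0,4,-19.6],2],[[0.044,0,0],[0,0,0],2],[[0,0,0],[0,4.7,-19.5],2],[[0.044,0,0],[0,0,0],2],[[0,0,0],[0,5.4,-19.3],2]]'

```text
time: 32.05
position: [0.5136, 0.2506, 0.2558]
ee_rot: [-2.127, -1.877, 0.358]
force: [-3.2, 2.9, -1.2]
opening: 0.0082
grip_force: 29.8
```

move_arm --rows '[[[0.044,0,0],[0,0,0],2],[[0,0,0],[0,6.1,-19.1],2],[[0,0,0],[0,0,0],2],[[0,0,0],[0,0,0],2],[[0,0,0],[0,0,0],2],[[0,0,0],[0,0,0],2],[[0,0,0],[0,0,0],2],[[0,0,0],[0,0,0],2],[[0,0,0],[0,0,0],2],[[0,0,0],[0,0,0],2]]'

```text
time: 33.05
position: [0.528, 0.2489, 0.2721]
ee_rot: [-2.102, -1.854, 0.39]
force: [-5.0, 1.2, 2.2]
opening: 0.0082
grip_force: 29.6
```

```bash
python3 lid.py; python3 arc.py .75 .785 .82
```

```text
33.05 [0.528  0.2489 0.2721] [ 0.1942  0.8797 -1.0861  1.3909  0.4215  1.5487 -0.9953] 0.008166676978342662 29.60175186395645 [-4.9685  1.1821  2.1578]
grasp pt [0.5256 0.2492 0.2666] theta by z 0.7512620027874528 by x 0.7537444635133319
wrist lid 72773 69996 theta 0.7536039811077658 side 0.004632414838517729 offset to hinge plane mm -6.28819388203114
wrist few 0
top lid 954 756 theta 0.7388536869330814 side 0.003871871623713538 offset to hinge plane mm -9.394833098500685
top 30 angle median 0.8319395932311866 mean 0.8267573741256393 by r [np.float64(0.831), np.float64(0.837), np.float64(0.832)] line 0.8352837192463585 -1.119197558971925 y 162.66599495077338 rmax 142.76133062060424
scene lid 9911 9340 theta 0.7554353058235359 side 0.006658999540140542 offset to hinge plane mm -6.574620607725914
scene few 0
0.785 turn x 0.0193 then y 3.0 z -8.3
0.820 turn x 0.0192 then y 3.1 z -8.2
```

```bash
python3 - <<'E'
from h import *
yaw=-.13;H=np.array([.7075,.2249,.096]);ex=np.array([np.cos(yaw),np.sin(yaw),0]);ey=np.array([-np.sin(yaw),np.cos(yaw),0])
im,d=manip.capture('scene')
D={'w2':dict(np.load('w2.npz')),'top':dict(np.load('top1.npz')),'scene':dict(im=im,d=d,P=cloud('scene',d))}
for k,a in D.items():
    P=a['P'];im=a['im'].astype(int);Q=P-H;x=Q@ex*1000;y=Q@ey*1000;z=Q[...,2]*1000
    r=np.hypot(x,z);t=np.arctan2(z,-x)
    m=(a['d']>0)&(y>150)&(y<176)&(r>35)&(r<144)&(t>.6)&(t<1.05)&(im[...,0]-im[...,2]<35)&(im.max(2)<130)
    if m.sum()<15: print(k,m.sum());continue
    X=x[m];Z=z[m]; l=np.polyfit(-X,Z,1,w=None); th=np.arctan(l[0]); perp=Z*np.cos(th)+X*np.sin(th)
    g=np.abs(perp-np.median(perp))<3; l=np.polyfit(-X[g],Z[g],1); th=np.arctan(l[0]); perp=Z[g]*np.cos(th)+X[g]*np.sin(th)
    print(k,m.sum(),g.sum(),'line',th,'perp pct',np.percentile(perp,[5,50,95]),'y pct',np.percentile(y[m][g],[5,50,95]),'r',r[m][g].min(),r[m][g].max(), 'colour',im[m].mean(0))
    pr=[np.median((t[m][g]-np.arcsin(2/r[m][g])))]; print('  angle if top face +2mm',pr)
print([(np.round(r['xyz'],4),r['score'],np.arctan2(r['xyz'][2]-.096,-(np.array(r['xyz'])-H)@ex)) for c in('scene','top') for r in manip.pinpoint('mark_tip',c)[:1]])
E
```

```text
w2 2075 990 line 0.802430560792956 perp pct [1.2893 4.416  6.7139] y pct [161.2188 162.1927 164.8074] r 35.01145782408422 140.99369935767396 colour [67.5099 67.9957 70.6193]
  angle if top face +2mm [np.float64(0.8290724231626255)]
top 91 47 line 0.8136004241112872 perp pct [0.3443 3.1836 5.556 ] y pct [160.4742 163.3161 166.654 ] r 37.276050162226404 142.12559386201167 colour [80.     81.5934 76.8901]
  angle if top face +2mm [np.float64(0.8308712897364249)]
scene 19 16 line 0.8524471271675377 perp pct [0.8857 3.5498 4.9642] y pct [161.4675 162.382  162.756 ] r 52.15409814921828 132.91913069320688 colour [125.9474 128.0526 116.4737]
  angle if top face +2mm [np.float64(0.8683538515463175)]
[(array([0.6318, 0.3996, 0.202 ]), 0.69, np.float64(0.8260793946919628)), (array([0.6313, 0.4006, 0.2002]), 0.66, np.float64(0.814354451536939))]
```

```bash
python3 - <<'E'
from h import *
yaw=-.13;H=np.array([.7075,.2249,.096]);ex=np.array([np.cos(yaw),np.sin(yaw),0]);ey=np.array([-np.sin(yaw),np.cos(yaw),0])
a=np.load('w2.npz');P=a['P'];im=a['im'].astype(int);Q=P-H;x=Q@ex*1000;y=Q@ey*1000;z=Q[...,2]*1000
r=np.hypot(x,z);t=np.arctan2(z,-x)
m=(a['d']>0)&(y>155)&(y<170)&(r>30)&(r<146)&(t>.55)&(t<1.1)&(im[...,0]-im[...,2]<25)&(im.max(2)<110)
n,l,s,c=cv2.connectedComponentsWithStats(m.astype(np.uint8));m=l==1+np.argmax(s[1:,4])
B=np.c_[-x[m],z[m]].astype(np.float32);print(m.sum(),cv2.minAreaRect(B))
al=np.hypot(*B.T);th=.82;pe=B[:,1]*np.cos(th)-B[:,0]*np.sin(th)
for k in range(35,140,15):
    g=(al>k)&(al<k+15)
    if g.sum()>20: p=np.percentile(pe[g],[2,50,98]);print(k,g.sum(),p,'mid',(p[0]+p[2])/2,'y',np.percentile(y[m][g],[5,50,95]))
mid=[]; A=[]
for k in range(35,135,5):
    g=(al>k)&(al<k+5)
    if g.sum()>10: p=np.percentile(pe[g],[2,98]);mid.append(p.mean());A.append(k+2.5)
f=np.polyfit(A,mid,1);print('theta line',th+np.arctan(f[0]),'intercept',f[1],'theta through pivot',th+np.sum(np.array(mid)*A)/np.sum(np.square(A)))
E
```

```text
1375 ((46.597381591796875, 51.02740478515625), (78.93680572509766, 13.057071685791016), 46.84877014160156)
35 224 [-5.0848  2.3127  6.0126] mid 0.4638923750838435 y [161.4541 162.3415 164.5968]
50 247 [-4.9401  2.2215  6.2089] mid 0.6343890663062624 y [161.4774 162.4122 164.6405]
65 268 [-4.9226  1.8357  6.4437] mid 0.7605671011604409 y [161.4562 162.284  164.1811]
80 303 [-4.916   2.2518  6.3484] mid 0.7162174807306823 y [161.454  162.2902 164.3428]
95 260 [-5.2536  1.6869  6.3959] mid 0.5711434903068362 y [161.4721 162.352  164.1156]
theta line 0.8238482447901286 intercept 0.3488909392727318 theta through pivot 0.8282681417211702
```

move_arm --rows '[[[0.0193,0,0],[0,0,0],2],[[0,0,0],[0,3,-8.3],2],[[0.0192,0,0],[0,0,0],2],[[0,0,0],[0,3.1,-8.2],2],[[0,0,0],[0,0,0],2],[[0,0,0],[0,0,0],2],[[0,0,0],[0,0,0],2],[[0,0,0],[0,0,0],2],[[0,0,0],[0,0,0],2],[[0,0,0],[0,0,0],2]]'

```text
time: 34.35
position: [0.5405, 0.2474, 0.2842]
ee_rot: [-2.077, -1.831, 0.423]
force: [-5.3, 1.0, 4.1]
opening: 0.008
grip_force: 29.5
```

```bash
python3 lid.py; python3 - <<'E'
from h import *
im,d=manip.capture('scene');P=cloud('scene',d)
n=np.array([-.4925,.0659,.8678]); F=np.array([.6637,-.1915,.1022]); up=np.array([.8602,-.1151,.4969]);Q=P-F
for k in (-150,-100,-60):
    q=F+k/1000*up+.01*n;m=(d>0)&(np.linalg.norm((P-q)-((P-q)@n)[...,None]*n,axis=2)<.006);print(k,m.sum(),np.median(Q[m]@n)*1000)
E
```

```text
34.35 [0.5405 0.2474 0.2842] [ 0.1797  0.9026 -1.0809  1.3183  0.4044  1.6184 -0.9758] 0.008017520743216522 29.53808069229126 [-5.3232  0.9546  4.0634]
grasp pt [0.5379 0.2477 0.2788] theta by z 0.8202159274123675 by x 0.8233935504441516
wrist lid 73448 70613 theta 0.8237799131616974 side 0.005081076827728889 offset to hinge plane mm -6.277170165664786
wrist few 0
top lid 1204 994 theta 0.8146513693676549 side 0.007004686396801879 offset to hinge plane mm -8.415679077820856
top 37 angle median 0.835763639436075 mean 0.8327355113012107 by r [np.float64(0.832), np.float64(0.836), np.float64(0.841), np.float64(0.828)] line 0.825336279314898 0.9955463744090783 y 162.8175417394193 rmax 139.69960952000574
scene lid 10049 9536 theta 0.8267480587213195 side 0.006798183965015761 offset to hinge plane mm -6.448426569226632
scene few 0
-150 3 6.3916082318344
-100 3 11.009085067695702
-60 15 -67.45981024258865
```

The lid is at 0.822 and the mark at 0.822 ± 0.006. The grip is steady and the spatula is still hung, so I'm handing in.

```bash
python3 -c "
from rig import manip
print(manip.close_job())"
```

```text
the job is handed in; nothing more can be done
None
```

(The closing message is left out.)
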